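# Hold the washer tweezers at the set gap

### The job

Draw the sprung tweezers straight up out of their slotted rack and bring them, tips down and upright, over the red setting block. Squeeze them until each tip stands over its own white line (either way round), the tips just above the block (within about 2 cm) without touching it, and hold that gap steady for at least two seconds; finish while still holding the tweezers there, squeezed to the lines. Leave the caliper, bolts, washers, spray can and wrench where they are.

Things in the scene. Friction and masses are not known exactly. Their poses are not given: they have to be found in the camera images.
- tweezers: Bright steel sprung parallel-action tweezers standing tips down in the rack slot: 133 mm high, 50 mm wide (y), legs 10 mm thick (x), 50 to 105 g. Origin midway between the open tips, level with the tips' ends; z up to the head, a black sleeve. The -y leg is one piece with the sleeve; the +y leg slides parallel to it, inward along y, against a spring.
- grip_mid (a point): Midway between the two yellow flat grip pads when open, 95 mm above the tips, 38 mm below the top of the head; axes as the tweezers'. The pads are on the legs' outer faces, square to y, 18 mm wide (x), 34 mm tall, outer faces 50 mm apart when open. Tip distance (centre to centre) = distance over the pads less 24 mm.
- tweezer_leg (a joint): How far the tweezers are squeezed, m: 0 = fully open (tips 26 mm apart centre to centre), up to 0.020 (tips 6 mm apart). Tip distance = 0.026 - value; 0.012 matches the white lines. The spring pushes back with 3.2 N at the start plus 0.4 N per mm; let go, they open fully.
- tip_fixed (a point): Centre of the lower end of the tip at the tweezers' -y side (tip is 6 mm in x by 4 mm in y).
- tip_moving (a point): Centre of the lower end of the tip at the tweezers' +y side, on the sliding leg; same size.
- rack: Blue rack fixed to the bench, 50 mm high, 84 mm wide (y), from 25 mm on the -x side to 58 mm on the +x side of its origin (on the bench under the slot's centre). Slot open at the top, 13 mm (x) by 54 mm (y), floor 5 mm above the bench; the tweezers stand on it, axes nearly the rack's. Two thin plates fixed in the rack stick up at most 12 mm, 36 and 46 mm on the +x side.
- block: Red plastic setting block fixed to the bench, 70 x 70 mm, 30 mm high; origin at the centre of its underside, z up.
- lines_mid (a point): Point on the top face of the red block midway between its two white lines, axes as the block's. The lines run along x, each 36 mm long and 4 mm wide, centred at y = +7 and -7 mm (14 mm apart centre to centre).
- caliper: Bystander: dusty grey brake caliper, 102 x 170 mm, 96 mm high, origin under its centre; leave alone.
- bolt_a: Bystander: stainless banjo bolt lying on the bench, 43 mm long, 19 mm thick; leave alone.
- bolt_b: Bystander: a second such bolt; leave alone.
- washer_a: Bystander: copper sealing washer lying flat, 24 mm across, 4 mm thick; leave alone.
- washer_b: Bystander: a second such washer; leave alone.
- spray: Bystander: green spray can, 64 mm across, 170 mm high; leave alone.
- wrench: Bystander: steel wrench lying on the bench, 200 mm long; leave alone.
Mind the look-alikes: they are no part of the job. There is more than one size of the tweezers; the job needs the smaller.

How it is judged:
By the outcome, as a careful person would: the job done as asked, in the order asked, and still so for the second after the job is handed in, while the arm keeps its last pose, push and grip.
It also fails if it takes over 38 s, if anything falls off the work surface, if the arm or the gripper's body presses on something with over 40 N, if the wrist force passes 120 N, or if a joint passes its speed limit or range.

### The arm

A 6-joint arm with a two-finger parallel gripper is mounted at the origin on the work surface. World frame = base frame: x ahead of the robot, y to its left, z up, the work surface at z = 0. Lengths are in m, angles in rad, forces in N, time in s.
With the tool pointing down it reaches from about 0.25 to 0.725 m from the base axis. Payload 4 kg.
Tool frame: the origin (TCP) lies at the very end of the fingers, on their centre line; the grasp point (between the pads) lies 19 mm behind it; x points along the fingers, z is the direction in which the jaws open and shut, and the axes are right-handed (so a half turn about x gives the same grasp; the last joint's range is limited). The gripper opens to 85 mm and grips with 20 to 120 N. Pads are 22 mm wide; open, the fingers measure 114 mm over their backs; the gripper's body (76 mm by 85 mm) begins 54 mm behind the grasp point. The pads swing forward as they close: fully open they stand 13 mm farther back than shut.
Start: joints at [1.284, 0.241, 0.005, 1.335, 0, 1.571], TCP at [0.141, 0.48, 0.202] pointing down, gripper open.
Joint ranges: [-2.72, 2.72], [-1.05, 1.87], [-1.09, 1.28], [-1.99, 2.15], [-1.42, 1.44], [-3.14, 3.14]. Speed limits (rad/s): [2.79, 2.79, 3.14, 3.14, 3.14, 3.14].

### API

Orientations are given as a unit quaternion [x, y, z, w].
In Python, from workcell import bot gives the robot as it stands.
- The arm moves only by the tool step_arm, never from a script. Its argument "series" is a list of rows, each an object of numbers: "x", "y", "z": the shift along the world's x, y, z in cm; "twist": the turn about the world's z in degrees; "jaw": the finger opening in cm, from 0 to 8.54. In form: [{"x": .., "y": .., "z": .., "twist": .., "jaw": ..}, ...]. A call has 1 to 10 rows; each row is the pose to reach, as a shift and turn from the pose measured when the call began; what a row does not reach only later rows make up. A row lasts 1/12 s, in which the tool goes at most 41.7 mm and 7.16 degrees, less where a joint would pass 70% of its speed; a pose out of reach is approached as far as the arm can. A call with a gripper value outside its range is refused whole. The fingers move at their own pace and stop on an object; the grip force is fixed at half the most. Time passes only in rows, so rows that repeat a pose let the fingers close. It gives the time, the measured TCP pose, the force and the opening at its end, in the units of the state.
- bot.get_obs(): the state, without advancing time (a new reading comes with each control period).
- bot.camera(name): name is "scene" or "top"; returns (picture, depth): 420x560x3 uint8, red, green, blue; 420x560 float32, m along the optical axis (not along the pixel's ray), 0 where there is no reading.
- bot.camera_info(name): a dict with "camera_matrix" (3x3 intrinsics, pixels), "R" (3x3) and "t" (3): a world point X has camera coordinates R X + t. Camera axes: x right, y down, z forward; pixel columns grow to the right and rows downward; lengths in m; the calibration is good to about 2 mm. A picture is of the moment at which its call begins. camera_info takes no time and is no camera call.
- bot.job_done(): hands the job in, once; it reports no verdict.
The state is a dict: "clock": time; "joint_pos": joint angles; "joint_vel": joint speeds; "tau": joint torques, N m; "eef_pos": TCP position; "tool_rot": TCP orientation; "ft_force": force on the tool from outside, world axes, zero at the start; "ft_torque": the same for the moment, N m; "grip_width": finger opening in m.
Only numpy, scipy, OpenCV 4.12 (cv2) and the standard library are available. Lean on these libraries where they do the work, as an engineer would, in place of code of your own. Each camera call takes 0.05 s, during which the arm holds its last target.

## Working session

There is one attempt and no reset: what is moved stays moved. The work goes in short steps, Python scripts to look and compute and a tool call to move; the robot and the scene stay as the last step left them, time stands still between calls to the robot, and variables do not carry over. Pictures are saved under pics/ and viewed, and the job is handed in when it is done.

Besides the shell and the picture viewer there is one more tool, called in YAML: its name, and indented under it one key for each argument. step_arm: Moves the arm, as the interface text tells. Its arguments: {"type":"object","properties":{"series":{"type":"array","items":{"type":"object","properties":{"x":{"type":"number"},"y":{"type":"number"},"z":{"type":"number"},"twist":{"type":"number"},"jaw":{"type":"number"}}}}},"required":["series"]}

```bash
mkdir -p pics; ls; python3 - <<'E'
from workcell import bot
import cv2,numpy as np
o=bot.get_obs()
for k in o: print(k,np.round(o[k],4))
for n in("scene","top"):
    p,d=bot.camera(n); cv2.imwrite(f"pics/{n}0.png",p[:,:,::-1]); np.save(f"pics/{n}0d.npy",d)
    i=bot.camera_info(n); print(n,{k:np.round(v,4).tolist() for k,v in i.items()})
E
```

```text
pics
clock 0.0
joint_pos [1.284  0.2414 0.0037 1.3352 0.     1.5708]
joint_vel [ 0.0015 -0.0008  0.0001  0.001   0.0004 -0.0016]
tau [-3.00000e-04 -3.72321e+01  2.52406e+01  1.69000e-02 -0.00000e+00
 -0.00000e+00]
eef_pos [0.1412 0.4789 0.2014]
tool_rot [-0.4238  0.5669  0.423   0.5657]
ft_force [-0.233  -0.6029  0.0886]
ft_torque [-0.013   0.032  -0.0291]
grip_width 0.0854
scene {'camera_matrix': [[394.2758, 0.0, 281.8392], [0.0, 394.2758, 210.7992], [0.0, 0.0, 1.0]], 'R': [[0.6984, 0.7155, -0.0169], [0.5079, -0.512, -0.6928], [-0.5044, 0.4752, -0.721]], 't': [-0.4139, -0.2086, 1.4436]}
top {'camera_matrix': [[416.0737, 0.0, 280.8741], [0.0, 416.0737, 204.851], [0.0, 0.0, 1.0]], 'R': [[-0.0035, -0.9999, -0.0136], [-0.9939, 0.005, -0.1104], [0.1104, 0.0131, -0.9938]], 't': [0.0431, 0.5773, 1.1387]}
```

View pics/scene0.png

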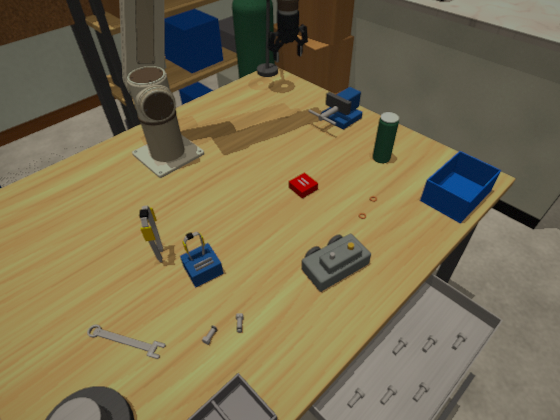

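View pics/top0.png

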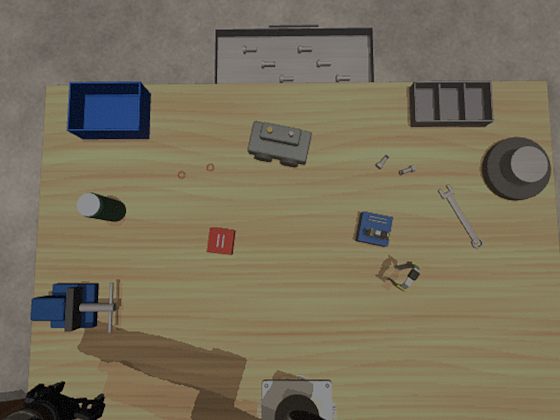

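The scene view shows two tweezers. One stands in the blue rack (scene ~(193,243), top ~(376,232)). A taller one stands free on the bench (scene ~(150,230), top ~(405,273)). The red block is at scene (303,185), top (221,241). Next are the close crops.

```bash
python3 - <<'E'
import cv2,numpy as np
a=cv2.imread("pics/scene0.png")[195:290,120:240]
b=cv2.imread("pics/top0.png")[195:300,345:435]
c=cv2.imread("pics/top0.png")[220:262,200:242]
a=cv2.resize(a,None,fx=4,fy=4,interpolation=cv2.INTER_CUBIC);b=cv2.resize(b,None,fx=3.3,fy=3.3,interpolation=cv2.INTER_CUBIC)
c=cv2.resize(c,None,fx=5,fy=5,interpolation=cv2.INTER_CUBIC)
o=np.zeros((600,800,3),np.uint8);o[:380,:480]=a;o[:b.shape[0],490:490+b.shape[1]]=b;o[385:595,:210]=c
cv2.imwrite("pics/crop0.png",o)
E
```

```text
(no output)
```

View pics/crop0.png

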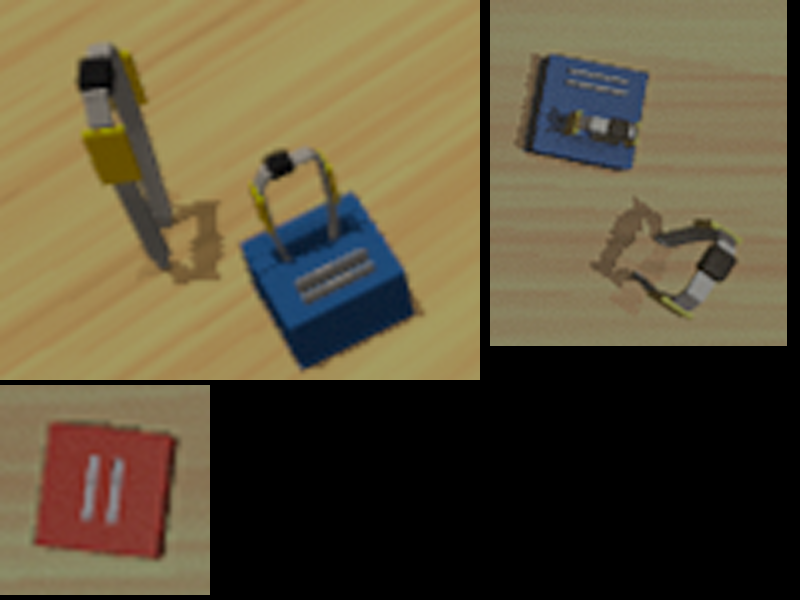

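Candidates are the rack tweezers (scene (193,243)) and the taller free-standing decoy (scene (150,230)). The one in the rack is the smaller, so I choose it. Next I measure the rack, the pads and the block.

```bash
cat > h.py <<'E'
import cv2,numpy as np
from workcell import bot
I={n:bot.camera_info(n) for n in("scene","top")}
def ray(n,u,v):
    i=I[n];K,R,t=map(np.array,(i["camera_matrix"],i["R"],i["t"]))
    return -R.T@t, R.T@np.linalg.inv(K)@np.array([u,v,1.])
def plane(n,u,v,z):
    o,d=ray(n,u,v);return o+d*(z-o[2])/d[2]
def depthpts(n,m,D):
    v,u=np.nonzero(m&(D>0));i=I[n];K,R,t=map(np.array,(i["camera_matrix"],i["R"],i["t"]))
    P=(np.linalg.inv(K)@np.stack([u,v,np.ones(len(u))])*D[v,u]).T
    return (P-t)@R
def proj(n,X):
    i=I[n];q=np.array(i["camera_matrix"])@(np.array(i["R"])@np.array(X)+np.array(i["t"]));return q[:2]/q[2]
E
python3 - <<'E'
from h import *
np.set_printoptions(precision=4,suppress=True)
def box(m):
    c=max(cv2.findContours(m.astype(np.uint8),0,1)[0],key=cv2.contourArea);return cv2.minAreaRect(c)
roi={"scene":{"blk":(280,165,325,205),"rack":(170,230,230,290),"tw":(178,225,212,262)},"top":{"blk":(200,220,245,262),"rack":(350,200,400,252),"tw":(355,215,398,248)}}
for n in("scene","top"):
    im=cv2.imread(f"pics/{n}0.png").astype(int);D=np.load(f"pics/{n}0d.npy");b,g,r=im[...,0],im[...,1],im[...,2]
    hsv=cv2.cvtColor(im.astype(np.uint8),cv2.COLOR_BGR2HSV).astype(int)
    def R(k):
        x0,y0,x1,y1=roi[n][k];m=np.zeros(r.shape,bool);m[y0:y1,x0:x1]=1;return m
    red=R("blk")&(r>1.8*g)&(r>80)
    P=depthpts(n,red,D);top=P[P[:,2]>.024];print(n,"block pts",len(P),len(top),"minmax",top.min(0),top.max(0),"mean",top.mean(0))
    q=cv2.minAreaRect(top[:,:2].astype(np.float32));print(" block rect",q)
    x0,y0,x1,y1=roi[n]["blk"];
    fill=cv2.morphologyEx(red.astype(np.uint8),cv2.MORPH_CLOSE,np.ones((7,7)))
    fill=cv2.erode(fill,np.ones((3,3)))
    wh=(fill>0)&(hsv[...,1]<110)&R("blk")
    nn,l,s,c=cv2.connectedComponentsWithStats(wh.astype(np.uint8))
    for k in range(1,nn):
        if s[k,4]>4: print(" white",s[k],c[k],plane(n,*c[k],.03))
    blue=R("rack")&(b>1.5*r)&(b>60)
    P=depthpts(n,blue,D);top=P[(P[:,2]>.044)&(P[:,2]<.056)];print(" rack",len(P),len(top),top.min(0),top.max(0));q=cv2.minAreaRect(top[:,:2].astype(np.float32));print(" rack rect",q,cv2.boxPoints(q).tolist())
    yel=R("tw")&(hsv[...,0]>20)&(hsv[...,0]<34)&(hsv[...,1]>170)&(hsv[...,2]>70)
    P=depthpts(n,yel,D)
    nn,l,s,c=cv2.connectedComponentsWithStats(yel.astype(np.uint8))
    for k in range(1,nn):
        P=depthpts(n,l==k,D);print(" yel",s[k],c[k],np.median(P,0),P.min(0),P.max(0))
    P=depthpts(n,R("tw"),D);P=P[P[:,2]>.06];print(" tall",len(P),P.min(0),P.max(0));print(cv2.fitLine(P[:,:2].astype(np.float32),cv2.DIST_HUBER,0,.01,.01).ravel())
    hd=P[P[:,2]>.12];print(" head",len(hd),hd.mean(0),hd.min(0),hd.max(0))
E
```

```text
scene block pts 341 307 minmax [0.4411 0.1703 0.0242] [0.5152 0.2468 0.036 ] mean [0.4805 0.2056 0.0311]
 block rect ((0.47805556654930115, 0.20779986679553986), (0.07071391493082047, 0.07227424532175064), 82.9818344116211)
 white [301 178   7   6  13] [304.2308 180.3077] [0.4751 0.2175 0.03  ]
 white [298 180   7   5  13] [301.0769 182.2308] [0.4743 0.2036 0.03  ]
 rack 590 572 [ 0.4629 -0.269   0.0444] [ 0.5563 -0.1736  0.0558]
 rack rect ((0.510097086429596, -0.221770241856575), (0.08328808844089508, 0.0815063938498497), 77.49748229980469) [[0.46129509806632996, -0.2536044120788574], [0.5408686995506287, -0.27124911546707153], [0.5588990449905396, -0.1899360716342926], [0.47932547330856323, -0.1722913682460785]]
 yel [201 236   3   9  12] [202.4167 239.5833] [ 0.5039 -0.1973  0.103 ] [ 0.4098 -0.2002  0.001 ] [ 0.5066 -0.1505  0.1167]
 yel [182 241   6  12  22] [184.7727 246.4545] [ 0.4931 -0.2431  0.109 ] [ 0.4803 -0.2454  0.0875] [ 0.4957 -0.2408  0.1213]
 tall 185 [ 0.4781 -0.2454  0.0603] [ 0.54   -0.1949  0.1429]
[ 0.146   0.9893  0.4935 -0.2228]
 head 90 [ 0.492  -0.2217  0.
[... 266 characters left out ...]
355651855469)
 white [216 234   4  13  31] [217.7419 240.1613] [0.4791 0.2177 0.03  ]
 white [221 234   4  14  32] [222.625  240.7812] [0.4774 0.204  0.03  ]
 rack 640 616 [ 0.4637 -0.266   0.044 ] [ 0.5547 -0.1699  0.0555]
 rack rect ((0.5089172124862671, -0.2175273448228836), (0.0829567089676857, 0.08036835491657257), 78.13711547851562) [[0.46106454730033875, -0.24985915422439575], [0.5397164225578308, -0.2663804888725281], [0.556769847869873, -0.18519553542137146], [0.47811800241470337, -0.16867420077323914]]
 tall 139 [ 0.4808 -0.2463  0.0602] [ 0.5424 -0.19    0.1414]
[ 0.2596  0.9657  0.4946 -0.2097]
 head 81 [ 0.4934 -0.2149  0.1325] [ 0.4851 -0.2381  0.1212] [ 0.5011 -0.1942  0.1414]
```

```bash
python3 - <<'E'
from h import *
from scipy.spatial.transform import Rotation as Ro
np.set_printoptions(precision=4,suppress=True)
M=Ro.from_quat(bot.get_obs()["tool_rot"]).as_matrix();print(M)
print("jaw angle",np.degrees(np.arctan2(M[1,2],M[0,2])))
for n,(x0,y0,x1,y1) in {"scene":(125,195,170,270),"top":(380,250,430,300)}.items():
    D=np.load(f"pics/{n}0d.npy");m=np.zeros(D.shape,bool);m[y0:y1,x0:x1]=1
    P=depthpts(n,m,D);P=P[P[:,2]>.02];print(n,P.min(0),P.max(0))
    for lo,hi in((.02,.08),(.08,.14),(.14,.25)):
        Q=P[(P[:,2]>lo)&(P[:,2]<hi)]
        if len(Q):print(lo,Q.min(0),Q.max(0),"min dist",np.hypot(Q[:,0]-.493,Q[:,1]+.217).min(), "along x,y rack",((Q[:,:2]-[.493,-.217])@np.array([[.978,.207],[-.207,.978]]))[np.hypot(Q[:,0]-.493,Q[:,1]+.217).argsort()[:3]])
# pad edges both views: silhouettes at z~.10
for n in("scene","top"):
    for s in(-1,1):
        print(n,s,proj(n,np.array([.4934,-.2162,.105])+s*.025*np.array([.207,.978,0])), proj(n,[.4934,-.2162,.138]))
E
```

```text
[[-0.0005 -0.9592  0.2829]
 [-0.0018  0.2829  0.9592]
 [-1.     -0.     -0.0018]]
jaw angle 73.56891543075785
scene [ 0.3528 -0.3075  0.0207] [ 0.4216 -0.2457  0.1933]
0.02 [ 0.3582 -0.2983  0.0207] [ 0.4122 -0.2536  0.08  ] min dist 0.10721921928461517 along x,y rack [[-0.0646 -0.0855]
 [-0.0656 -0.0849]
 [-0.067  -0.084 ]]
0.08 [ 0.3528 -0.307   0.0801] [ 0.4216 -0.246   0.1399] min dist 0.10000937994774892 along x,y rack [[-0.0554 -0.0832]
 [-0.0582 -0.0817]
 [-0.058  -0.0821]]
0.14 [ 0.3571 -0.3075  0.1402] [ 0.421  -0.2457  0.1933] min dist 0.10044363858542628 along x,y rack [[-0.0567 -0.0829]
 [-0.0581 -0.0819]
 [-0.0559 -0.0834]]
top [ 0.3499 -0.3032  0.02  ] [ 0.4228 -0.2429  0.1922]
0.02 [ 0.3658 -0.2914  0.02  ] [ 0.4127 -0.2521  0.0791] min dist 0.10367064354609541 along x,y rack [[-0.0649 -0.0808]
 [-0.0652 -0.0813]
 [-0.068  -0.0792]]
0.08 [ 0.3499 -0.2944  0.08  ] [ 0.4222 -0.2429  0.1397] min dist 0.09626148111908395 along x,y rack [[-0.0559 -0.0783]
 [-0.0563 -0.0784]
 [-0.0556 -0.079 ]]
0.14 [ 0.35   -0.3032  0.1401] [ 0.4228 -0.2434  0.1922] min dist 0.0962297392511608 along x,y rack [[-0.055  -0.0789]
 [-0.0554 -0.0794]
 [-0.0581 -0.0774]]
scene -1 [185.1713 245.9724] [191.8961 233.4853]
scene 1 [203.1053 237.7476] [191.8961 233.4853]
top -1 [388.4462 235.2365] [381.8615 232.7347]
top 1 [369.5374 231.3425] [381.8615 232.7347]
```

step_arm:
  series:
    - {"x": 3,"y": -3,"z": 2,"twist": 4.5,"jaw": 8.5}
    - {"x": 6,"y": -6,"z": 4,"twist": 4.5,"jaw": 8.5}
    - {"x": 9,"y": -9,"z": 5,"twist": 4.5,"jaw": 8.5}
    - {"x": 12,"y": -12,"z": 5,"twist": 4.5,"jaw": 8.5}
    - {"x": 15,"y": -16,"z": 5,"twist": 4.5,"jaw": 8.5}
    - {"x": 18,"y": -20,"z": 5,"twist": 4.5,"jaw": 8.5}
    - {"x": 20,"y": -24,"z": 5,"twist": 4.5,"jaw": 8.5}
    - {"x": 22,"y": -28,"z": 5,"twist": 4.5,"jaw": 8.5}
    - {"x": 24,"y": -32,"z": 5,"twist": 4.5,"jaw": 8.5}
    - {"x": 26,"y": -36,"z": 5,"twist": 4.5,"jaw": 8.5}

```text
clock: 0.93
eef_pos: [0.383, 0.1535, 0.2512]
tool_rot: [-0.446, 0.55, 0.445, 0.549]
ft_force: [0.5, -0.2, -0.8]
grip_width: 0.0849
```

step_arm:
  series:
    - {"x": 2,"y": -4,"jaw": 8.5}
    - {"x": 4,"y": -8,"jaw": 8.5}
    - {"x": 5.5,"y": -12,"jaw": 8.5}
    - {"x": 7,"y": -16,"jaw": 8.5}
    - {"x": 8,"y": -20,"jaw": 8.5}
    - {"x": 9,"y": -24,"jaw": 8.5}
    - {"x": 10,"y": -28,"jaw": 8.5}
    - {"x": 10.5,"y": -32,"jaw": 8.5}
    - {"x": 11,"y": -35,"jaw": 8.5}
    - {"x": 11,"y": -37,"jaw": 8.5}

```text
$.series[0]: bad value
```

step_arm:
  series:
    - {"jaw": 8.5}
    - {"jaw": 8.5}

```text
$.series[0]: bad value
```

```bash
python3 - <<'E'
from h import *
from scipy.spatial.transform import Rotation as Ro
o=bot.get_obs();M=Ro.from_quat(o["tool_rot"]).as_matrix();print(o["clock"],o["eef_pos"],np.degrees(np.arctan2(M[1,2],M[0,2])),M[:,0])
for n,(x0,y0,x1,y1) in {"scene":(130,140,250,290),"top":(330,170,450,300)}.items():
    p,d=bot.camera(n);cv2.imwrite(f"pics/{n}1.png",p[:,:,::-1]);cv2.imwrite(f"pics/{n}1c.png",cv2.resize(p[y0:y1,x0:x1,::-1],None,fx=4,fy=4,interpolation=cv2.INTER_CUBIC))
E
```

```text
0.9333 [0.38300895 0.15348879 0.25124203] 78.07793118567413 [-7.73194184e-04 -1.99575055e-03 -9.99997710e-01]
```

View pics/scene1c.png

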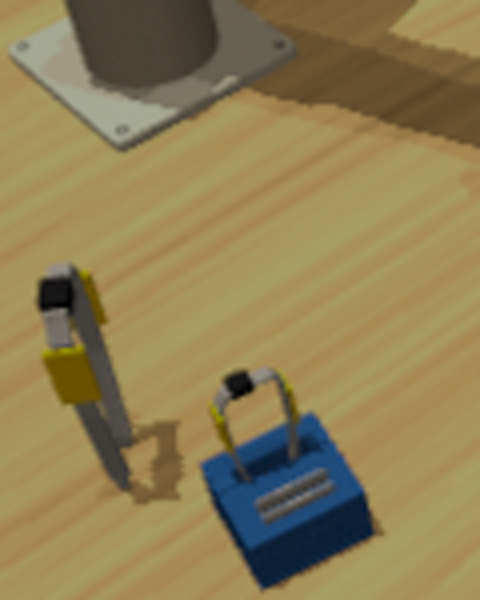

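View pics/top1c.png

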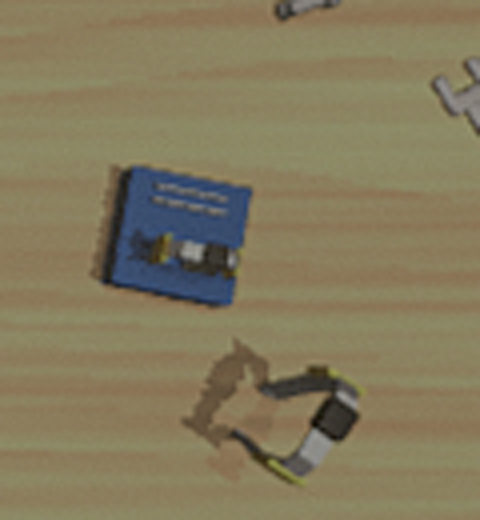

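All fields are required in every row, so both calls were refused and the arm hasn't moved. The pictures are unchanged: rack tweezers in the slot, decoy beside it. I resend with full rows.

step_arm:
  series:
    - {"x": 2,"y": -4,"z": 0,"twist": 0,"jaw": 8.5}
    - {"x": 4,"y": -8,"z": 0,"twist": 0,"jaw": 8.5}
    - {"x": 5.5,"y": -12,"z": 0,"twist": 0,"jaw": 8.5}
    - {"x": 7,"y": -16,"z": 0,"twist": 0,"jaw": 8.5}
    - {"x": 8,"y": -20,"z": 0,"twist": 0,"jaw": 8.5}
    - {"x": 9,"y": -24,"z": 0,"twist": 0,"jaw": 8.5}
    - {"x": 10,"y": -28,"z": 0,"twist": 0,"jaw": 8.5}
    - {"x": 10.5,"y": -32,"z": 0,"twist": 0,"jaw": 8.5}
    - {"x": 11,"y": -35,"z": 0,"twist": 0,"jaw": 8.5}
    - {"x": 11,"y": -37,"z": 0,"twist": 0,"jaw": 8.5}

```text
clock: 1.87
eef_pos: [0.4953, -0.223, 0.25]
tool_rot: [-0.443, 0.553, 0.441, 0.551]
ft_force: [-0.2, 0.4, -0.0]
grip_width: 0.0847
```

step_arm:
  series:
    - {"x": 0,"y": 0,"z": 0,"twist": 0,"jaw": 8.5}
    - {"x": 0,"y": 0,"z": 0,"twist": 0,"jaw": 8.5}

```text
clock: 2.03
eef_pos: [0.4952, -0.2233, 0.2488]
tool_rot: [-0.441, 0.554, 0.441, 0.551]
ft_force: [0.1, 0.4, -0.1]
grip_width: 0.0849
```

```bash
python3 - <<'E'
from h import *
from scipy.spatial.transform import Rotation as Ro
o=bot.get_obs();M=Ro.from_quat(o["tool_rot"]).as_matrix();print(o["clock"],o["eef_pos"],np.degrees(np.arctan2(M[1,2],M[0,2])),M[:,0],o["grip_width"])
for n,(x0,y0,x1,y1) in {"scene":(130,140,250,290),"top":(330,170,450,300)}.items():
    p,d=bot.camera(n);cv2.imwrite(f"pics/{n}2.png",p[:,:,::-1]);cv2.imwrite(f"pics/{n}2c.png",cv2.resize(p[y0:y1,x0:x1,::-1],None,fx=4,fy=4,interpolation=cv2.INTER_CUBIC))
E
```

```text
2.0333 [ 0.49517011 -0.22332419  0.24877283] 77.21576441043322 [-0.00279301 -0.00317971 -0.99999104] 0.084866069140313
```

View pics/scene2c.png

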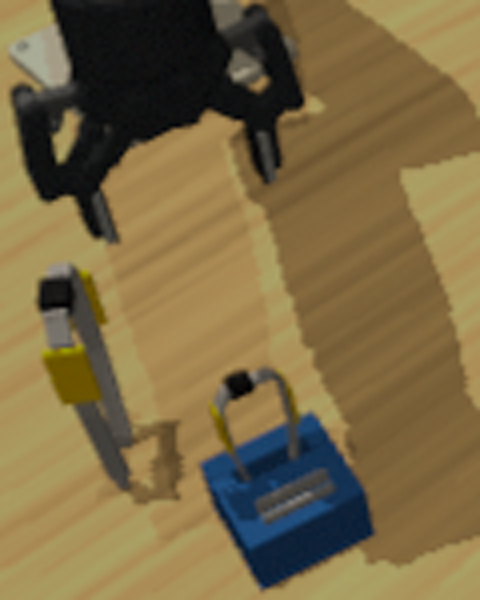

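View pics/top2c.png

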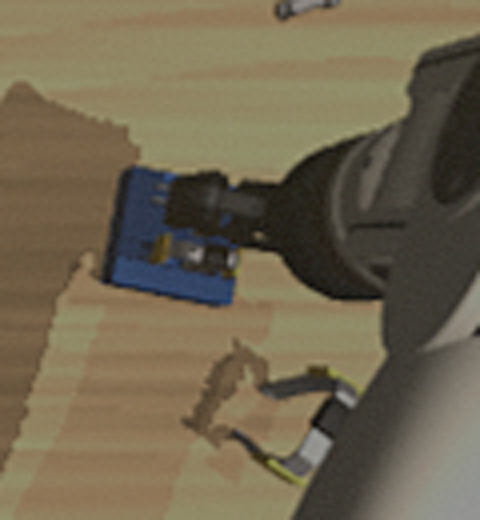

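step_arm:
  series:
    - {"x": -0.2,"y": 0.65,"z": -2,"twist": 0.8,"jaw": 8.5}
    - {"x": -0.2,"y": 0.65,"z": -5,"twist": 0.8,"jaw": 8.5}
    - {"x": -0.2,"y": 0.65,"z": -7.5,"twist": 0.8,"jaw": 8.5}
    - {"x": -0.2,"y": 0.65,"z": -9,"twist": 0.8,"jaw": 8.5}
    - {"x": -0.2,"y": 0.65,"z": -9.5,"twist": 0.8,"jaw": 8.5}
    - {"x": -0.2,"y": 0.65,"z": -9.5,"twist": 0.8,"jaw": 8.5}
    - {"x": -0.2,"y": 0.65,"z": -9.5,"twist": 0.8,"jaw": 8.5}

```text
clock: 2.72
eef_pos: [0.4939, -0.2141, 0.1555]
tool_rot: [-0.447, 0.549, 0.446, 0.547]
ft_force: [0.0, 0.5, 0.2]
grip_width: 0.0849
```

```bash
cat > look.py <<'E'
import sys
from h import *
from scipy.spatial.transform import Rotation as Ro
k=sys.argv[1];z={"r":{"scene":(130,140,250,290),"top":(330,170,450,300)},"b":{"scene":(250,110,350,220),"top":(170,190,290,280)}}[sys.argv[2]]
o=bot.get_obs();M=Ro.from_quat(o["tool_rot"]).as_matrix();print(o["clock"],o["eef_pos"],"jawang",np.degrees(np.arctan2(M[1,2],M[0,2])),M[:,0],"w",o["grip_width"],o["ft_force"])
out=np.zeros((600,800,3),np.uint8)
for j,(n,(x0,y0,x1,y1)) in enumerate(z.items()):
    p,d=bot.camera(n);cv2.imwrite(f"pics/{n}{k}.png",p[:,:,::-1]);np.save(f"pics/{n}{k}d.npy",d)
    c=p[y0:y1,x0:x1,::-1];s=min(395/c.shape[1],600/c.shape[0]);c=cv2.resize(c,None,fx=s,fy=s,interpolation=cv2.INTER_CUBIC);out[:c.shape[0],j*400:j*400+c.shape[1]]=c
cv2.imwrite(f"pics/c{k}.png",out)
E
python3 look.py 3 r
```

```text
2.7167 [ 0.49385145 -0.21405754  0.1555338 ] jawang 78.2949714585367 [-9.16931784e-04 -3.65730708e-03 -9.99992892e-01] w 0.08488983491568358 [0.03288474 0.54050394 0.24404226]
```

View pics/c3.png

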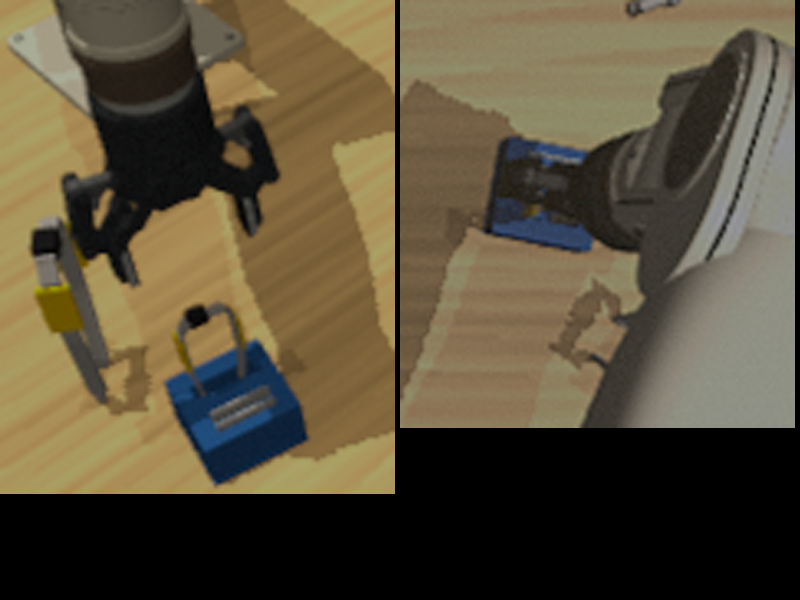

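step_arm:
  series:
    - {"x": 0,"y": -0.2,"z": -2,"twist": 0,"jaw": 8.5}
    - {"x": 0,"y": -0.2,"z": -4,"twist": 0,"jaw": 8.5}
    - {"x": 0,"y": -0.2,"z": -6,"twist": 0,"jaw": 8.5}
    - {"x": 0,"y": -0.2,"z": -7,"twist": 0,"jaw": 8.5}
    - {"x": 0,"y": -0.2,"z": -7.6,"twist": 0,"jaw": 8.5}
    - {"x": 0,"y": -0.2,"z": -7.6,"twist": 0,"jaw": 8.5}
    - {"x": 0,"y": -0.2,"z": -7.6,"twist": 0,"jaw": 8.5}

```text
clock: 3.4
eef_pos: [0.4951, -0.2172, 0.0812]
tool_rot: [-0.448, 0.549, 0.444, 0.548]
ft_force: [0.2, 0.4, -0.2]
grip_width: 0.0851
```

```bash
python3 look.py 4 r
```

```text
3.4 [ 0.49510728 -0.21717471  0.08118013] jawang 78.24383364518614 [ 0.00211347 -0.0050199  -0.99998517] w 0.08511501019947326 [ 0.21432109  0.40560756 -0.23137115]
```

View pics/c4.png

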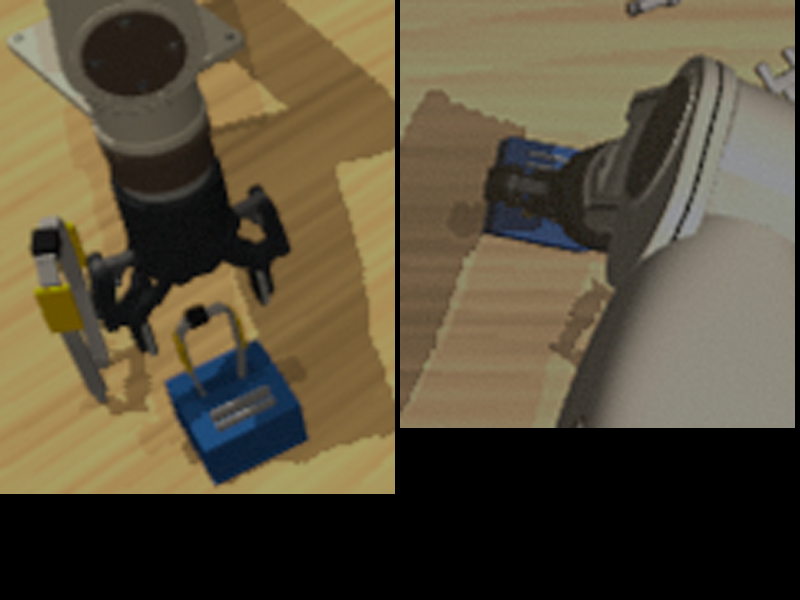

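```bash
python3 - <<'E'
from h import *
np.set_printoptions(precision=4,suppress=True)
print(proj("scene",[.4951,-.2172,.0812]),proj("scene",[.4951,-.2172,.0942]))
D=np.load("pics/scene4d.npy");im=cv2.imread("pics/scene4.png")
for nm,(x0,y0,x1,y1) in {"L":(160,225,180,249),"R":(203,215,216,234)}.items():
    m=np.zeros(D.shape,bool);m[y0:y1,x0:x1]=1;P=depthpts("scene",m,D);
    P=P[(P[:,2]>.075)&(abs(P[:,0]-.495)<.05)]
    i=P[:,2].argsort()[:12];print(nm,len(P),P[i])
    for lo in np.arange(.08,.16,.01):
        Q=P[(P[:,2]>lo)&(P[:,2]<lo+.01)]
        if len(Q): print(round(lo,3),len(Q),Q.mean(0),Q[:,0].min(),Q[:,0].max())
m=np.zeros(D.shape,bool);m[230:262,178:210]=1;P=depthpts("scene",m,D);P=P[(P[:,2]>.06)];P=P[np.hypot(P[:,0]-.493,P[:,1]+.218)<.035];
for lo in np.arange(.06,.15,.01):
    Q=P[(P[:,2]>lo)&(P[:,2]<lo+.01)]
    if len(Q): print("tw",round(lo,3),len(Q),Q.mean(0),Q.min(0),Q.max(0))
E
```

```text
[195.895  248.1719] [195.0228 245.0424]
L 297 [[ 0.4957 -0.267   0.1307]
 [ 0.495  -0.2635  0.131 ]
 [ 0.4885 -0.2707  0.1317]
 [ 0.495  -0.2691  0.1321]
 [ 0.4952 -0.266   0.1334]
 [ 0.4945 -0.2681  0.1346]
 [ 0.4896 -0.2735  0.1351]
 [ 0.4961 -0.2631  0.1355]
 [ 0.4915 -0.2686  0.1364]
 [ 0.4791 -0.2721  0.1364]
 [ 0.4901 -0.2705  0.1368]
 [ 0.496  -0.2655  0.1375]]
0.13 17 [ 0.4924 -0.2682  0.1358] 0.4791287944147472 0.4960674387246994
0.14 17 [ 0.4906 -0.2693  0.1448] 0.4796008469131692 0.4962198755308725
0.15 16 [ 0.4915 -0.2688  0.1543] 0.4832602664693917 0.49747093321876457
R 141 [[ 0.5062 -0.1776  0.1264]
 [ 0.4952 -0.1755  0.1276]
 [ 0.514  -0.1734  0.1292]
 [ 0.5132 -0.1791  0.1294]
 [ 0.5128 -0.1721  0.1312]
 [ 0.5028 -0.1773  0.1312]
 [ 0.5107 -0.1704  0.132 ]
 [ 0.5127 -0.1782  0.1322]
 [ 0.5086 -0.1782  0.1327]
 [ 0.4969 -0.1758  0.1329]
 [ 0.5106 -0.1669  0.133 ]
 [ 0.5132 -0.1751  0.134 ]]
0.12 4 [ 0.5071 -0.1764  0.1282] 0.49519068210962347 0.5139604737806606
0.13 20 [ 0.5076 -0.1745  0.1351] 0.49206037049473716 0.516179711412337
0.14 20 [ 0.5084 -0.1727  0.1453] 0.4
[... 205 characters left out ...]
8 [ 0.4956 -0.2147  0.075 ] [ 0.4895 -0.241   0.0706] [ 0.5011 -0.1984  0.0792]
tw 0.08 15 [ 0.4949 -0.2189  0.0859] [ 0.4794 -0.2443  0.0818] [ 0.5051 -0.1956  0.0898]
tw 0.09 14 [ 0.4961 -0.2172  0.0948] [ 0.4885 -0.2449  0.09  ] [ 0.5044 -0.1952  0.0986]
tw 0.1 19 [ 0.4945 -0.2241  0.1052] [ 0.4792 -0.2447  0.1006] [ 0.5043 -0.1964  0.1099]
tw 0.11 21 [ 0.4939 -0.2192  0.1156] [ 0.4781 -0.2454  0.1106] [ 0.5054 -0.1948  0.1198]
tw 0.12 24 [ 0.4915 -0.2243  0.1255] [ 0.4806 -0.2411  0.1204] [ 0.5008 -0.197   0.1298]
tw 0.13 60 [ 0.4921 -0.2205  0.1348] [ 0.4818 -0.2384  0.13  ] [ 0.4989 -0.2013  0.1399]
tw 0.14 7 [ 0.4933 -0.2261  0.1408] [ 0.4864 -0.2289  0.1404] [ 0.4979 -0.2216  0.1416]
```

```bash
python3 - <<'E'
from h import *
im=cv2.imread("pics/scene4.png");x0,y0,x1,y1=155,205,225,275
s=8;c=cv2.resize(im[y0:y1,x0:x1],None,fx=s,fy=s,interpolation=cv2.INTER_CUBIC);c=np.clip(c*1.6,0,255).astype(np.uint8)
J=np.array([.203,.979,0]);T=np.array([.4951,-.2172,.0812])
for z in(0,.013,.032,.046):
    for w in(-.0425,.0425,0):
        u=(proj("scene",T+w*J+[0,0,z])-[x0,y0]+.5)*s;cv2.circle(c,tuple(int(a) for a in u),3,(0,255,0) if z!=.013 else (0,0,255),-1)
cv2.imwrite("pics/z4.png",c)
E
```

```text
(no output)
```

View pics/z4.png

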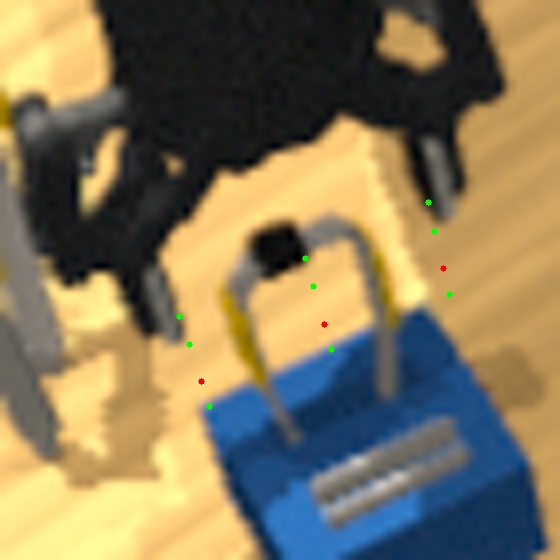

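```bash
python3 - <<'E'
from h import *
np.set_printoptions(precision=4,suppress=True)
for k,T in((2,[.4952,-.2233,.2488]),(3,[.4939,-.2141,.1555]),(4,[.4951,-.2172,.0812])):
  T=np.array(T)
  for n in("scene",):
    import os
    f=f"pics/{n}{k}.png"
    im=cv2.imread(f).max(2)
    if k==2: continue
    D=np.load(f"pics/{n}{k}d.npy")
    P=depthpts(n,im<70,D);P=P[np.hypot(*(P[:,:2]-T[:2]).T)<.11];P=P[(P[:,2]>T[2]-.01)]
    a=(P-T)@np.array([.203,.979,0]);b=(P-T)@np.array([.979,-.203,0]);h=P[:,2]-T[2]
    for lo in np.arange(0,.15,.01):
        s=(h>lo)&(h<lo+.01)
        if s.any(): print(k,round(lo,2),s.sum(),"jaw",a[s].min(),a[s].max(),"cross",b[s].min(),b[s].max())
        c=s&(abs(a)<.02)
        if c.any(): print("    centre",c.sum(),b[c].min(),b[c].max())
E
```

```text
3 0.03 1 jaw -0.08016355189055875 -0.08016355189055875 cross -0.07427374485548596 -0.07427374485548596
3 0.04 2 jaw 0.041076815348086326 0.04328234297481314 cross 0.003854113553734376 0.009219911004961662
3 0.05 32 jaw -0.05529110518326709 0.05206826240225657 cross -0.004076026513951878 0.012899369415513099
3 0.06 35 jaw -0.057093170584438684 0.05494666659502799 cross -0.003368567662141043 0.012018554654154832
3 0.07 37 jaw -0.05702520814610869 0.053142910393685364 cross -0.006491975222132901 0.011130120189240396
3 0.08 42 jaw -0.06209370135254307 0.06535814943177393 cross -0.010349665635413348 0.012625205473390723
3 0.09 161 jaw -0.07542163530334452 0.07205473259995808 cross -0.011118001015368043 0.014459749919854612
3 0.1 152 jaw -0.07501551298962408 0.0705354061233843 cross -0.012673113088215166 0.01700214161202803
    centre 26 0.005561979056636957 0.011001933119954121
3 0.11 159 jaw -0.07297400318453977 0.06941354878067407 cross -0.014541615979233001 0.018523701254704743
    centre 40 0.0077669601427313995 0.01651435023243782
3 0.12 148 jaw -0.07195305106390201 0.068962434387174
[... 1912 characters left out ...]
698
    centre 17 0.0049471687535745205 0.009764822521885909
4 0.11 133 jaw -0.07361154674605057 0.0708242084761251 cross -0.012471141133334671 0.016866848534491406
    centre 34 0.006409756311466884 0.014314333917979602
4 0.12 122 jaw -0.07208912068121087 0.06889159603962146 cross -0.004695720216029487 0.018931947789780218
    centre 39 0.007204221357371597 0.018931947789780218
4 0.13 178 jaw -0.0706508775937599 0.0678713630396884 cross -0.004724986165275162 0.019404449406705264
    centre 54 0.007870097138296889 0.019404449406705264
4 0.14 160 jaw -0.06956528928695095 0.06549840868593738 cross -0.010978850935180614 0.013114900591136115
    centre 1 0.010797731953635417 0.010797731953635417
```

The fingers look about 25 mm farther back along the tool than the stated TCP. I therefore go down 1 cm more, which the stated body clearance also allows, pre-close short of contact and look.

step_arm:
  series:
    - {"x": 0,"y": -0.1,"z": -0.5,"twist": 0,"jaw": 8}
    - {"x": 0,"y": -0.1,"z": -1.0,"twist": 0,"jaw": 7}
    - {"x": 0,"y": -0.1,"z": -1.0,"twist": 0,"jaw": 6}
    - {"x": 0,"y": -0.1,"z": -1.0,"twist": 0,"jaw": 5.8}
    - {"x": 0,"y": -0.1,"z": -1.0,"twist": 0,"jaw": 5.6}
    - {"x": 0,"y": -0.1,"z": -1.0,"twist": 0,"jaw": 5.6}
    - {"x": 0,"y": -0.1,"z": -1.0,"twist": 0,"jaw": 5.6}

```text
clock: 4.08
eef_pos: [0.4956, -0.2184, 0.0718]
tool_rot: [-0.448, 0.549, 0.444, 0.548]
ft_force: [-0.8, 0.2, -0.6]
grip_width: 0.056
```

```bash
python3 look.py 5 r; python3 - <<'E'
from h import *
im=cv2.imread("pics/scene5.png");x0,y0,x1,y1=155,205,225,275
s=8;c=cv2.resize(im[y0:y1,x0:x1],None,fx=s,fy=s,interpolation=cv2.INTER_CUBIC);c=np.clip(c*1.6,0,255).astype(np.uint8)
cv2.imwrite("pics/z5.png",c)
E
```

```text
4.0833 [ 0.49561139 -0.21842629  0.07179855] jawang 78.24053011104384 [ 0.00351683 -0.00558943 -0.99997819] w 0.05602663340720376 [-0.80161343  0.19664512 -0.62896061]
```

View pics/z5.png

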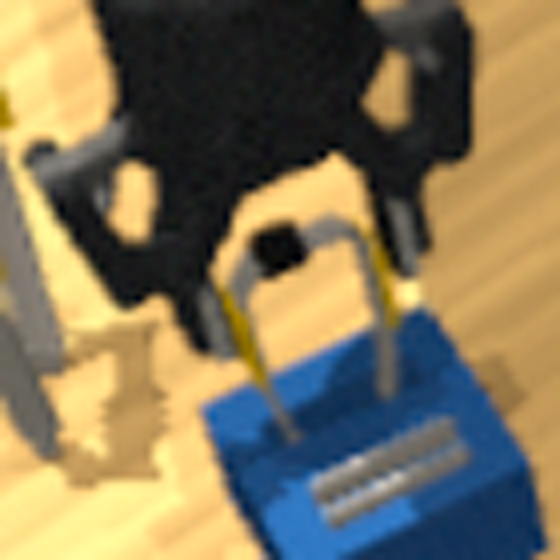

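The pads straddle the yellow grips (left (218,340), right (405,255) in the zoom), and the body clears the head. Closing now.

step_arm:
  series:
    - {"x": 0,"y": 0,"z": 0,"twist": 0,"jaw": 5.2}
    - {"x": 0,"y": 0,"z": 0,"twist": 0,"jaw": 4.9}
    - {"x": 0,"y": 0,"z": 0,"twist": 0,"jaw": 4.7}
    - {"x": 0,"y": 0,"z": 0,"twist": 0,"jaw": 4.5}
    - {"x": 0,"y": 0,"z": 0,"twist": 0,"jaw": 4.4}
    - {"x": 0,"y": 0,"z": 0,"twist": 0,"jaw": 4.4}

```text
clock: 4.68
eef_pos: [0.4962, -0.2187, 0.0726]
tool_rot: [-0.449, 0.549, 0.443, 0.549]
ft_force: [-1.1, -0.2, 5.5]
grip_width: 0.044
```

```bash
python3 look.py 6 r; python3 - <<'E'
from h import *
im=cv2.imread("pics/scene6.png");x0,y0,x1,y1=155,205,225,275
s=8;c=cv2.resize(im[y0:y1,x0:x1],None,fx=s,fy=s,interpolation=cv2.INTER_CUBIC);c=np.clip(c*1.6,0,255).astype(np.uint8)
cv2.imwrite("pics/z6.png",c)
E
```

```text
4.6833 [ 0.4962319  -0.21867051  0.07261005] jawang 78.24317616486645 [ 0.00502464 -0.00629587 -0.99996756] w 0.04399073388369084 [-1.07264895 -0.21544254  5.53280522]
```

View pics/z6.png

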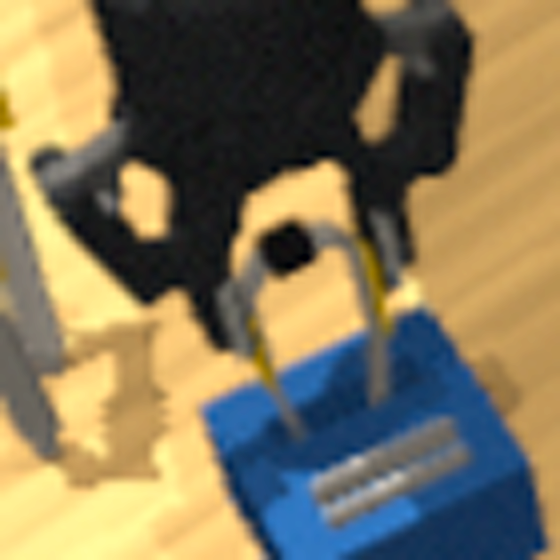

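Gripped at 44 mm. Lifting straight up.

step_arm:
  series:
    - {"x": 0,"y": 0,"z": 0.5,"twist": 0,"jaw": 4.4}
    - {"x": 0,"y": 0,"z": 1.5,"twist": 0,"jaw": 4.4}
    - {"x": 0,"y": 0,"z": 2.5,"twist": 0,"jaw": 4.4}
    - {"x": 0,"y": 0,"z": 3.5,"twist": 0,"jaw": 4.4}
    - {"x": 0,"y": 0,"z": 4.5,"twist": 0,"jaw": 4.4}
    - {"x": 0,"y": 0,"z": 5.5,"twist": 0,"jaw": 4.4}
    - {"x": 0,"y": 0,"z": 6.5,"twist": 0,"jaw": 4.4}
    - {"x": 0,"y": 0,"z": 7.5,"twist": 0,"jaw": 4.4}
    - {"x": 0,"y": 0,"z": 8,"twist": 0,"jaw": 4.4}
    - {"x": 0,"y": 0,"z": 8,"twist": 0,"jaw": 4.4}

```text
clock: 5.62
eef_pos: [0.4972, -0.2191, 0.1544]
tool_rot: [-0.45, 0.548, 0.442, 0.549]
ft_force: [-0.8, 0.1, -0.5]
grip_width: 0.0442
```

```bash
python3 look.py 7 r
```

```text
5.6167 [ 0.49724959 -0.21908889  0.15443511] jawang 78.2481489200156 [ 0.00790983 -0.00755407 -0.99994018] w 0.044156200078995116 [-0.82663955  0.11583603 -0.54411764]
```

View pics/c7.png

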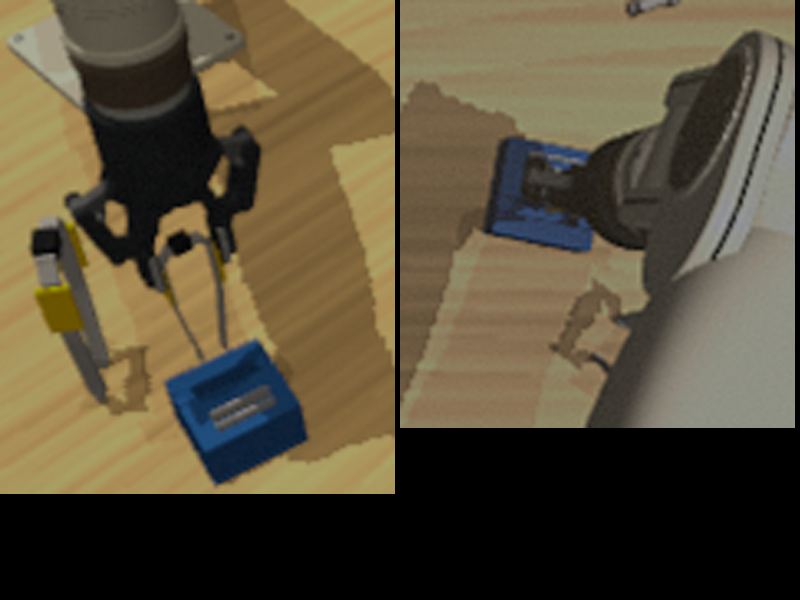

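The tweezers are clear of the rack, hanging upright. Carrying them over to the block.

step_arm:
  series:
    - {"x": 0,"y": 1,"z": 1,"twist": 0,"jaw": 4.4}
    - {"x": 0,"y": 3,"z": 1,"twist": 0,"jaw": 4.4}
    - {"x": 0,"y": 6,"z": 1,"twist": 1,"jaw": 4.4}
    - {"x": -0.5,"y": 9,"z": 1,"twist": 2,"jaw": 4.4}
    - {"x": -0.5,"y": 12,"z": 1,"twist": 3,"jaw": 4.4}
    - {"x": -1,"y": 15,"z": 1,"twist": 4,"jaw": 4.4}
    - {"x": -1,"y": 18,"z": 1,"twist": 5,"jaw": 4.4}
    - {"x": -1.5,"y": 21,"z": 1,"twist": 6,"jaw": 4.4}
    - {"x": -1.5,"y": 23,"z": 1,"twist": 6,"jaw": 4.4}
    - {"x": -1.5,"y": 24,"z": 1,"twist": 6,"jaw": 4.4}

```text
clock: 6.55
eef_pos: [0.4803, 0.0243, 0.1628]
tool_rot: [-0.478, 0.524, 0.473, 0.524]
ft_force: [-0.2, 0.4, -0.5]
grip_width: 0.0437
```

step_arm:
  series:
    - {"x": 0,"y": 1,"z": 0,"twist": 0,"jaw": 4.4}
    - {"x": 0,"y": 3.5,"z": 0,"twist": 0,"jaw": 4.4}
    - {"x": 0,"y": 6.5,"z": 0,"twist": 0,"jaw": 4.4}
    - {"x": 0,"y": 9.5,"z": 0,"twist": 0,"jaw": 4.4}
    - {"x": -0.3,"y": 12.5,"z": 0,"twist": 0,"jaw": 4.4}
    - {"x": -0.3,"y": 15.5,"z": -1,"twist": 0,"jaw": 4.4}
    - {"x": -0.3,"y": 17.5,"z": -2,"twist": 0,"jaw": 4.4}
    - {"x": -0.3,"y": 18.5,"z": -2,"twist": 0,"jaw": 4.4}
    - {"x": -0.3,"y": 18.6,"z": -2,"twist": 0,"jaw": 4.4}
    - {"x": -0.3,"y": 18.6,"z": -2,"twist": 0,"jaw": 4.4}

```text
clock: 7.38
eef_pos: [0.4773, 0.2099, 0.143]
tool_rot: [-0.478, 0.524, 0.473, 0.523]
ft_force: [-0.2, 0.2, -0.8]
grip_width: 0.0443
```

```bash
python3 look.py 8 b
```

```text
7.3833 [0.47734976 0.20993241 0.14297054] jawang 84.46236421876029 [ 0.00482405 -0.005828   -0.99997138] w 0.04433946128136072 [-0.1602492   0.24542659 -0.80354352]
```

View pics/c8.png

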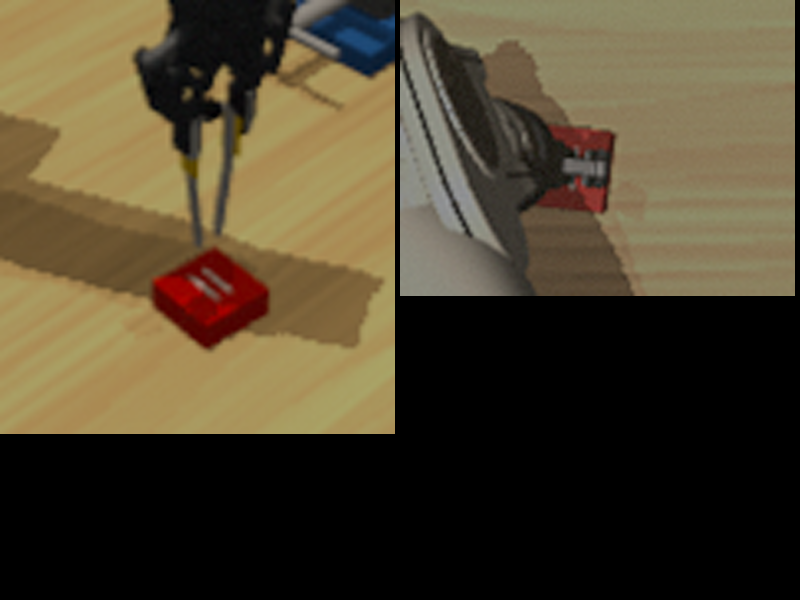

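step_arm:
  series:
    - {"x": 0,"y": 0,"z": -0.5,"twist": 0,"jaw": 4.3}
    - {"x": 0,"y": 0,"z": -1,"twist": 0,"jaw": 4.2}
    - {"x": 0,"y": 0,"z": -1.5,"twist": 0,"jaw": 4.1}
    - {"x": 0,"y": 0,"z": -2,"twist": 0,"jaw": 4.0}
    - {"x": 0,"y": 0,"z": -2.5,"twist": 0,"jaw": 3.9}
    - {"x": 0,"y": 0,"z": -2.8,"twist": 0,"jaw": 3.8}
    - {"x": 0,"y": 0,"z": -2.8,"twist": 0,"jaw": 3.8}
    - {"x": 0,"y": 0,"z": -2.8,"twist": 0,"jaw": 3.8}

```text
clock: 8.15
eef_pos: [0.4775, 0.2091, 0.115]
tool_rot: [-0.477, 0.524, 0.472, 0.524]
ft_force: [0.1, -0.5, -0.3]
grip_width: 0.0381
```

```bash
python3 look.py 9 b; python3 - <<'E'
from h import *
im=cv2.imread("pics/scene9.png");x0,y0,x1,y1=270,140,340,210
s=8;c=cv2.resize(im[y0:y1,x0:x1],None,fx=s,fy=s,interpolation=cv2.INTER_CUBIC);c=np.clip(c*1.6,0,255).astype(np.uint8)
cv2.imwrite("pics/z9.png",c)
E
```

```text
8.15 [0.47748224 0.20905722 0.11501324] jawang 84.36167753123749 [ 0.00490828 -0.00564702 -0.99997201] w 0.03809587104075012 [ 0.05420103 -0.53536734 -0.28661187]
```

View pics/z9.png

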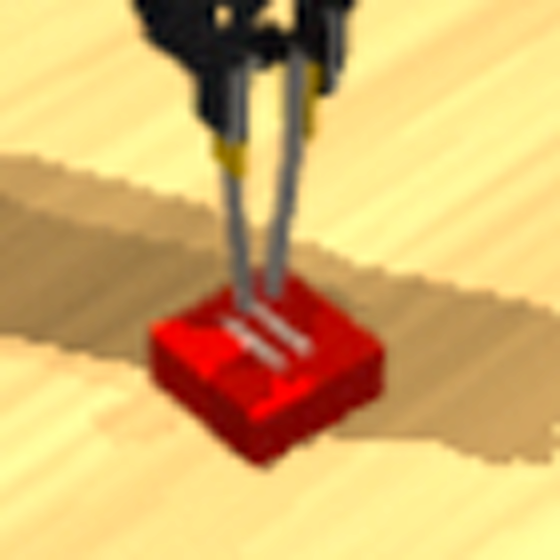

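View pics/c9.png

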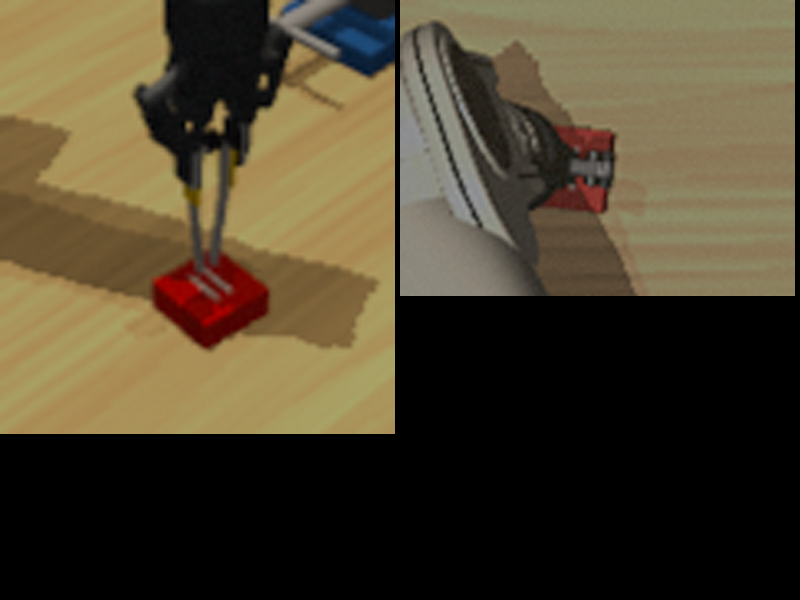

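```bash
python3 - <<'E'
from h import *
np.set_printoptions(precision=4,suppress=True)
f=lambda a:(a[0]/8+270-.5,a[1]/8+140-.5)
for z in(.04,.0475,.052):
    L=plane("scene",*f((247,308)),z);R=plane("scene",*f((275,295)),z);print(z,L,R,"mid",(L+R)/2,"gap",np.linalg.norm(L-R))
for a in((225,320),(283,368),(258,305),(308,352)):print("line",plane("scene",*f(a),.03))
D=np.load("pics/scene9d.npy")
m=np.zeros(D.shape,bool);m[160:180,296:308]=1;P=depthpts("scene",m,D);P=P[(P[:,2]>.036)&(P[:,2]<.09)&(P[:,0]>.45)]
for a in P[P[:,2].argsort()][:26]:print(a)
print("pred mid at tips",[.4775,.2091])
E
```

```text
0.04 [0.4661 0.2086 0.04  ] [0.4687 0.2223 0.04  ] mid [0.4674 0.2155 0.04  ] gap 0.01399118352523564
0.0475 [0.4719 0.2024 0.0475] [0.4744 0.216  0.0475] mid [0.4731 0.2092 0.0475] gap 0.013867627179731968
0.052 [0.4753 0.1986 0.052 ] [0.4779 0.2122 0.052 ] mid [0.4766 0.2054 0.052 ] gap 0.013793493372429811
line [0.4571 0.2053 0.03  ]
line [0.4938 0.2008 0.03  ]
line [0.4603 0.2214 0.03  ]
line [0.4944 0.2149 0.03  ]
[0.4749 0.216  0.0494]
[0.4727 0.1997 0.0497]
[0.4741 0.2121 0.0513]
[0.4718 0.2146 0.0526]
[0.476  0.2146 0.0552]
[0.4704 0.2159 0.0552]
[0.4651 0.2168 0.0557]
[0.4741 0.1981 0.0558]
[0.4711 0.2012 0.0563]
[0.4695 0.1983 0.0571]
[0.4741 0.2027 0.0571]
[0.4684 0.1994 0.0599]
[0.4711 0.215  0.0604]
[0.4737 0.2169 0.0608]
[0.4772 0.2132 0.061 ]
[0.4688 0.2173 0.0618]
[0.4697 0.1979 0.0659]
[0.4745 0.2159 0.0661]
[0.4698 0.2161 0.0673]
[0.4765 0.1954 0.0674]
[0.4749 0.22   0.0681]
[0.4786 0.2161 0.0684]
[0.4743 0.1976 0.0688]
[0.4649 0.1982 0.0711]
[0.4697 0.2162 0.0714]
[0.4756 0.2145 0.0718]
pred mid at tips [0.4775, 0.2091]
```

The scene view puts the tip midpoint at (0.473, 0.209) with a 13.9 mm gap. The lines' midpoint is (0.476, 0.2107). I nudge +2 mm in x and y and go down 8 mm.

step_arm:
  series:
    - {"x": 0.1,"y": 0.1,"z": 0,"twist": -0.5,"jaw": 3.8}
    - {"x": 0.2,"y": 0.2,"z": -0.2,"twist": -0.5,"jaw": 3.8}
    - {"x": 0.2,"y": 0.2,"z": -0.4,"twist": -0.5,"jaw": 3.8}
    - {"x": 0.2,"y": 0.2,"z": -0.6,"twist": -0.5,"jaw": 3.8}
    - {"x": 0.2,"y": 0.2,"z": -0.8,"twist": -0.5,"jaw": 3.8}
    - {"x": 0.2,"y": 0.2,"z": -0.8,"twist": -0.5,"jaw": 3.8}
    - {"x": 0.2,"y": 0.2,"z": -0.8,"twist": -0.5,"jaw": 3.8}

```text
clock: 8.83
eef_pos: [0.4796, 0.2112, 0.1073]
tool_rot: [-0.475, 0.526, 0.47, 0.526]
ft_force: [-0.6, -0.2, -0.9]
grip_width: 0.0384
```

```bash
python3 look.py 10 b; python3 - <<'E'
from h import *
o=np.zeros((560,800,3),np.uint8)
for n,x0,y0,w,s,ox,k in(("scene",280,150,48,11,0,1.6),("top",205,218,32,8,540,1.8)):
    im=cv2.imread(f"pics/{n}10.png");c=cv2.resize(im[y0:y0+w,x0:x0+w],None,fx=s,fy=s,interpolation=cv2.INTER_CUBIC);o[:w*s,ox:ox+w*s]=np.clip(c*k,0,255)
cv2.imwrite("pics/z10.png",o)
E
```

```text
8.8333 [0.47962751 0.21118337 0.10726849] jawang 83.86721435191647 [ 0.00532565 -0.0054956  -0.99997072] w 0.038418432211129803 [-0.58029454 -0.19980993 -0.94517917]
```

View pics/z10.png

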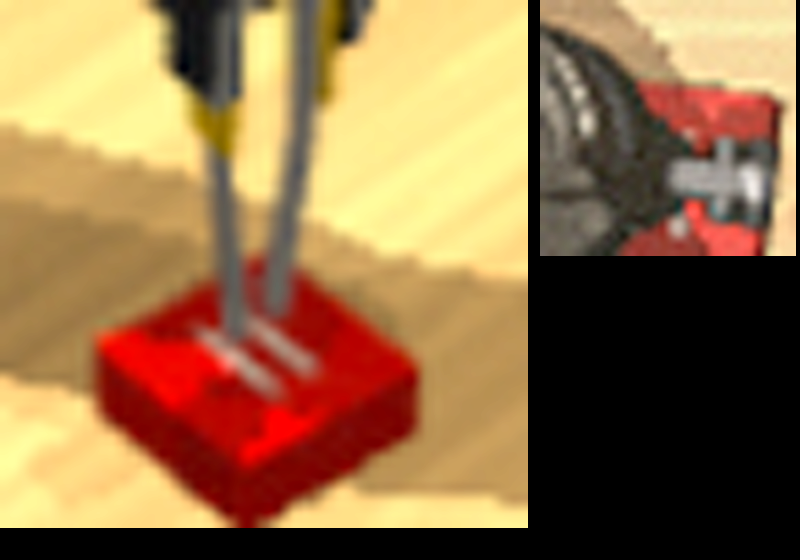

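```bash
python3 - <<'E'
from h import *
np.set_printoptions(precision=4,suppress=True)
f=lambda a:(a[0]/11+280-.5,a[1]/11+150-.5)
for z in(.036,.0395,.043):
    L=plane("scene",*f((233,337)),z);R=plane("scene",*f((277,314)),z);print(z,L,R,"mid",(L+R)/2,"gap",np.linalg.norm(L-R))
A=[plane("scene",*f(a),.03) for a in((200,325),(280,396),(253,317),(315,372))];print(np.array(A),np.mean(A,0))
c=np.array([.4768,.2107]);e=np.radians(-6.5);X=np.array([np.cos(e),np.sin(e)]);Y=np.array([-X[1],X[0]])
im=cv2.imread("pics/scene10.png");s=11;z=np.clip(cv2.resize(im[150:198,280:328],None,fx=s,fy=s,interpolation=cv2.INTER_CUBIC)*1.6,0,255).astype(np.uint8)
for yy in(-.007,.007):
    for xx,zz,col in((-.018,.03,(0,255,0)),(.018,.03,(0,255,0)),(0,.03,(255,255,0)),(0,.0395,(255,0,255))):
        q=c+xx*X+yy*Y;u=proj("scene",[*q,zz]);cv2.circle(z,tuple(int((u[i]-(280,150)[i]+.5)*s) for i in(0,1)),3,col,-1)
cv2.imwrite("pics/z10b.png",z)
E
```

```text
0.036 [0.4709 0.2051 0.036 ] [0.4731 0.2216 0.036 ] mid [0.472  0.2133 0.036 ] gap 0.0166561748457352
0.0395 [0.4736 0.2022 0.0395] [0.4758 0.2187 0.0395] mid [0.4747 0.2104 0.0395] gap 0.016587854196832428
0.043 [0.4763 0.1993 0.043 ] [0.4784 0.2157 0.043 ] mid [0.4773 0.2075 0.043 ] gap 0.016519533547929417
[[0.4556 0.207  0.03  ]
 [0.494  0.201  0.03  ]
 [0.4644 0.2207 0.03  ]
 [0.4941 0.2158 0.03  ]] [0.477  0.2111 0.03  ]
```

View pics/z10b.png

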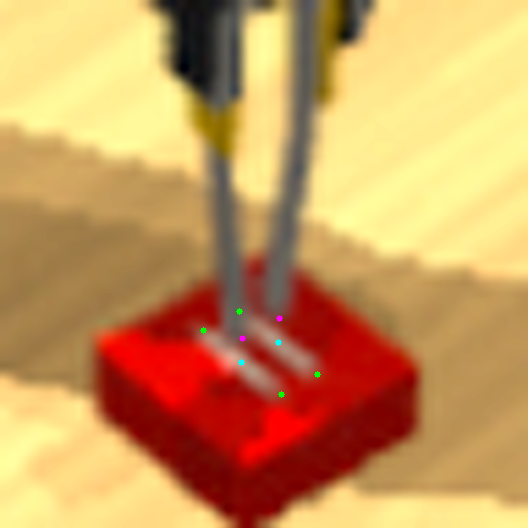

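The tips sit on their expected places (magenta dots). I'll hold still while averaging many frames, which counts as steady hold time, and measure the gap more finely.

```bash
python3 - <<'E'
from h import *
a={"scene":0.,"top":0.};W=[];E=[]
for i in range(20):
    for n in a: a[n]=a[n]+bot.camera(n)[0].astype(float)[:,:,::-1]/20
    o=bot.get_obs();W.append(o["grip_width"]);E.append(o["eef_pos"])
print(o["clock"],np.mean(W),np.std(W),np.mean(E,0),np.std(E,0),o["ft_force"])
for n in a: np.save(f"pics/avg_{n}.npy",a[n])
out=np.zeros((600,800,3),np.uint8)
for n,x0,y0,w,s,ox,k in(("scene",285,158,36,14,0,1.6),("top",214,228,24,12,510,2)):
    c=cv2.resize(a[n].clip(0,255).astype(np.uint8)[y0:y0+w,x0:x0+w],None,fx=s,fy=s,interpolation=cv2.INTER_CUBIC);out[:w*s,ox:ox+w*s]=np.clip(c*k,0,255)
cv2.imwrite("pics/avg.png",out)
g=a["scene"]
for v in range(164,182,1):
    r=g[v,292:312];sat=r.max(1)-r.min(1)
    print(v,sat.astype(int))
E
```

```text
10.9333 0.03818980410407799 0.00021816378798248276 [0.47987312 0.21129781 0.10754841] [3.28215120e-05 1.22178176e-05 4.56054507e-05] [ 0.71369224  0.13415466 -0.61302006]
164 [70 78 82 83 84 84 58 23 36 67 79 80 79 55 17  8 53 73 75 75]
165 [66 71 73 73 72 83 65 26 11 55 74 79 80 52 11  7 62 75 75 75]
166 [65 65 64 64 63 72 59 28  7 53 75 80 76 45  8 17 65 75 76 77]
167 [65 64 64 64 63 66 52 22  7 46 75 79 69 39  8 22 66 77 78 79]
168 [64 64 65 65 65 67 56 26  7 33 65 72 62 31  8 33 69 78 78 74]
169 [64 64 66 67 67 68 65 34  6 30 60 68 49 18  8 49 73 76 72 69]
170 [59 65 68 68 68 68 68 36  7 29 59 69 43 14  8 46 69 72 70 70]
171 [57 60 61 61 61 65 67 41 11 23 57 68 38 10  7 52 70 71 70 70]
172 [57 58 57 56 56 59 61 37 12 11 54 72 35  8 15 59 72 71 69 68]
173 [56 56 55 54 56 57 57 40 16  7 59 78 29  8 19 59 71 69 68 68]
174 [56 55 54 55 57 58 58 42 15  7 57 79 26  8 30 60 64 66 69 70]
175 [53 55 56 57 58 55 63 54 19  7 48 62 22  7 42 77 72 64 63 63]
176 [56 57 58 56 64 74 85 72 25  7 38 61 23  7 46 88 89 77 62 56]
177 [57 58 64 73 83 92 94 90 31  7 34 63 26 17 58 92 94 93 97 70]
178 [ 64  72  82  92  94  94  94  94  42  12  26  62  40  35  72  95  94  94
 100  97]
179 [ 86  92  94  94  94  82  77  87  46  14  26  40  52  70  89  94  94  94
  94 109]
180 [140 114  94  94  94  78  48  43  48  22  38  49  33  49  87  94  94  94
 105 114]
181 [151 144 139 139 139 138 108  57  38  47  71  76  51  32  45  75  94  94
 109 115]
```

View pics/avg.png

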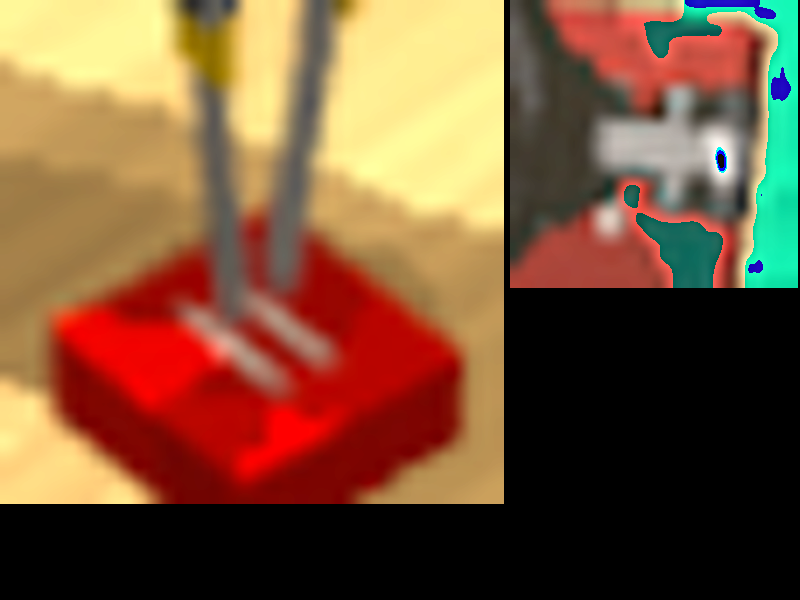

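```bash
python3 - <<'E'
from h import *
np.set_printoptions(precision=4,suppress=True)
for l,r in(((301.2,179.8),(304.8,177.8)),((301.2,179.3),(304.7,177.5))):
  for z in(.0375,.0395,.0415):
    L=plane("scene",*l,z);R=plane("scene",*r,z);print(z,L,R,"mid",(L+R)/2,"gap",np.linalg.norm(L-R))
c=np.array([.4768,.2107]);
for y in(-.007,.007):print(proj("scene",[.4795,.2113+y,.0398]),proj("scene",[.4768,.2107+y,.03]))
E
```

```text
0.0375 [0.4721 0.2062 0.0375] [0.4737 0.2215 0.0375] mid [0.4729 0.2138 0.0375] gap 0.015351881282607952
0.0395 [0.4736 0.2046 0.0395] [0.4752 0.2198 0.0395] mid [0.4744 0.2122 0.0395] gap 0.015315834675387507
0.0415 [0.4752 0.2029 0.0415] [0.4767 0.2181 0.0415] mid [0.476  0.2105 0.0415] gap 0.015279788068166952
0.0375 [0.4704 0.208  0.0375] [0.4725 0.2223 0.0375] mid [0.4714 0.2151 0.0375] gap 0.01449747060707091
0.0395 [0.472  0.2063 0.0395] [0.474  0.2206 0.0395] mid [0.473  0.2135 0.0395] gap 0.014463430177820272
0.0415 [0.4735 0.2047 0.0415] [0.4755 0.2189 0.0415] mid [0.4745 0.2118 0.0415] gap 0.014429389748569759
[302.4604 180.6203] [301.666  182.5784]
[305.4464 178.564 ] [304.6373 180.525 ]
```

The gap held for 2.1 s: width 38.2 mm (14.2 mm between tips), pose steady to under 0.1 mm, no contact force. I'll hold a bit longer, take a last picture and hand in.

```bash
python3 - <<'E'
from h import *
for i in range(24): p,d=bot.camera("scene")
cv2.imwrite("pics/final.png",p[:,:,::-1]);o=bot.get_obs();print(o["clock"],o["grip_width"],o["eef_pos"],o["ft_force"])
E
```

```text
12.1333 0.03810830594570644 [0.47986329 0.21129194 0.10752546] [-0.22165111 -0.77808779 -1.47818965]
```

View pics/final.png

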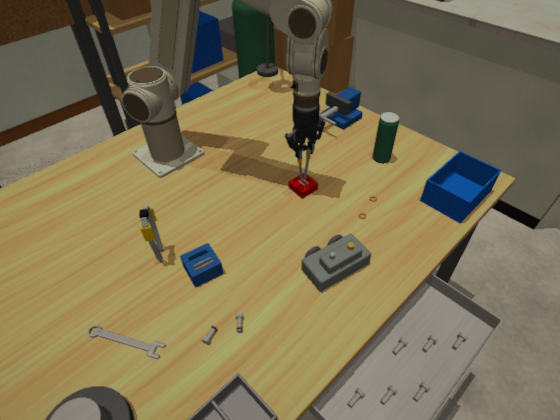

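The final view shows the tweezers upright over the red block (303,183) and the rack empty (202,262). The caliper, bolts, washers, spray can, wrench and larger tweezers look unmoved.

```bash
python3 -c "
from workcell import bot
print(bot.job_done())"
```

```text
the job is handed in; nothing more can be done
None
```

I drew the smaller tweezers straight up out of the rack and carried them upright over the red block. I squeezed them to the lines and handed the job in at about 12.1 s, still holding them there.

**Last checks**
- **Hold:** the tweezers stayed in place for 3.3 s before hand-in, and the arm's position varied by under 0.1 mm over the first 2.1 s.
- **Tip gap:** the jaw width averaged 38.2 mm, so the tips are about 14.2 mm apart, against 14 mm for the lines.
- **Position:** the tips' midpoint is at y ≈ 0.211 from the arm's position, and the lines' midpoint is at y ≈ 0.211. Along x it is 1–4 mm off centre, well within the 36 mm lines.
- **Height:** the tips are about 9–10 mm above the block. I worked this out from the lift height rather than measuring it directly. The force readings showed no sign of contact.
- **Other objects:** the last picture shows the caliper, bolts, washers, spray can, wrench and larger tweezers apparently unmoved.

**What disagreed or failed**
- The fingers looked about 25 mm farther back than the stated tool point, so I gripped 1 cm lower than planned.
- The camera estimate of the gap was 14.5–15.3 mm, and of the midpoint y = 0.2105–0.2135. That is 1–3 mm off the arm's own readings, and about as fine as the pixels allow.
- The tool ended about 0.4° off vertical.
- Two early move calls were refused because their rows lacked some fields. The arm did not move.

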